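# Put the parts of a spare caddy kit back on their piles

## Task

One spare kit of pine parts for a small carrying caddy has been left in a mixed stack on the bench, among four piles of the same parts. Take the stack apart from the top and lay each part flat on the pile of its own kind, square on it with the edges in line all round (the sloped shoulders of the end board over those of its pile). Do not push the piles out of place and leave the glue bottle and the screw jar alone.

Things in the scene. Friction and masses are not known exactly. Their poses are not given: they have to be found in the camera images.
- divider: Short pine block of the stack, on top of it: 64 x 38 x 19 mm, long side along its x, z up. Origin at the centre of its underside. About 22 g.
- side_slat: Long narrow pine slat of the stack, under the divider and lying roughly along the end board: 188 x 38 x 19 mm, long side along its x. Origin at the centre of its underside. About 62 g.
- end_board: Pine end board, third in the stack, under the slat: 106 (its x) x 64 (y) x 19 mm, foot square at -x, sloped shoulders to a 24 mm wide end at +x, with a 14 mm dowel hole. Origin: on the hole's axis at the underside, not mid-board. From it the foot is at x = -83, mid-length -30, narrow end +23; sides parallel, 64 mm apart, from x = -83 to -18; centre of mass x = -36. About 55 g.
- base_board: Pine base board, the lowest of the stack, lying on the bench: 150 (its x) x 64 (its y) x 19 mm. Origin at the centre of its underside. About 85 g.
- divider_pile: Pile of three dividers, each 64 x 38 x 19 mm like the loose one, long side along x; 57 mm high. Origin at the centre of its underside, at bench height. Loose on the bench; its boards are pinned together and move as one.
- slat_pile: Pile of two side slats, each 188 x 38 x 19 mm, long side along x; 38 mm high. Origin at the centre of its underside. Loose on the bench; its boards are pinned together and move as one.
- end_pile: Pile of three end boards of the same outline as the loose one, foot at -x and sloped shoulders at +x; 57 mm high. Origin at the underside, at the middle of the 106 mm length (here not at the dowel hole, which is at x = +30 mm). Loose on the bench; its boards are pinned together and move as one.
- base_pile: Pile of two base boards, each 150 (x) x 64 (y) x 19 mm; 38 mm high. Origin at the centre of its underside. Loose on the bench; its boards are pinned together and move as one.
- glue: Bystander: yellow glue bottle with a red nozzle, 56 mm in diameter, 158 mm tall, standing beyond the work. Origin at the centre of its underside. To be left alone.
- screw_jar: Bystander: glass jar of screws with a metal lid, 64 mm in diameter, 70 mm tall, standing beyond the work. Origin at the centre of its underside. To be left alone.
There are look-alikes about, which are no part of the job. Leave any green look-alike of the end_pile alone.

How it is judged:
At the end, for the whole second after the job is handed in: Each loose part lies flat, released and at rest on the pile of its kind: within 10 mm of its outline (end board the same way round: within 10 mm along and across), turned under 0.12 rad against it, underside within 4 mm of the pile top, tilt under 0.05 rad (horizontal distance between base_board and base_pile below 0.01 m and z of base_board in the frame of base_pile between 0.034 and 0.042 m and angle between the x axis of base_board and the x axis of base_pile, either way round below 0.12 rad and angle between each of base_board, end_board, side_slat, divider's own z axis and vertical below 0.05 rad and linear speed of each of base_board, end_board, side_slat, divider below 0.02 m/s and x of end_board in the frame of end_pile between 0.02 and 0.04 m and y of end_board in the frame of end_pile between -0.01 and 0.01 m and z of end_board in the frame of end_pile between 0.053 and 0.061 m and angle between the x axis of end_board and the x axis of end_pile, either way round below 0.12 rad and horizontal distance between side_slat and slat_pile below 0.01 m and z of side_slat in the frame of slat_pile between 0.034 and 0.042 m and angle between the x axis of side_slat and the x axis of slat_pile, either way round below 0.12 rad and horizontal distance between divider and divider_pile below 0.01 m and z of divider in the frame of divider_pile between 0.053 and 0.061 m and angle between the x axis of divider and the x axis of divider_pile, either way round below 0.12 rad); the robot touches nothing.
It fails at once if a pile is pushed more than 20 mm from its place (distance of any of base_pile, end_pile, slat_pile, divider_pile from where it was at the start of the episode above 0.02 m).
It fails at once if the glue bottle or the screw jar is moved more than 20 mm (distance of any of glue, screw_jar from where it was at the start of the episode above 0.02 m).
It also fails if it takes over 120 s, if anything falls off the work surface, if the arm or the gripper's body presses on something with over 40 N, if the wrist force passes 120 N, or if a joint passes its speed limit or range.

## Robot

A 6-joint arm with a two-finger parallel gripper is mounted at the origin on the work surface. World frame = base frame: x ahead of the robot, y to its left, z up, the work surface at z = 0. Lengths are in m, angles in rad, forces in N, time in s.
With the tool pointing down it reaches from about 0.375 to 0.975 m from the base axis. Payload 3.8 kg.
Tool frame: the origin (TCP) lies at the very end of the fingers, on their centre line; the grasp point (between the pads) lies 19 mm behind it (bot.pinch_z is the distance from the TCP to the grasp point, in m); x points along the fingers, y is the direction in which the jaws open and shut, and the axes are right-handed (so a half turn about x gives the same grasp; the last joint's range is limited). The gripper opens to 85 mm and grips with 20 to 120 N. Pads are 22 mm wide; open, the fingers measure 114 mm over their backs; the gripper's body (76 mm by 85 mm) begins 54 mm behind the grasp point. The pads swing forward as they close: fully open they stand 13 mm farther back than shut.
Start: joints at [-1.3, 0.264, 1.604, -0, 1.274, -0.037], TCP at [0.204, -0.643, 0.231] pointing down, gripper open.
Joint ranges: [-2.63, 2.63], [-0.94, 2.18], [0.31, 2.57], [-1.31, 4.45], [0, 2.66], [-2.55, 2.55]. Speed limits (rad/s): [2.57, 2.57, 3.14, 3.14, 3.14, 3.14].

## Interface

Orientations are given as a rotation vector (axis times angle).
In Python, from workcell import monitor, imaging, finish_job, bot gives the robot as it stands.
- The arm moves only by the tool jog_arm, never from a script. Its argument "rows" is a list of rows, each a list of 7 numbers: the shift along the tool's x, y, z in m, then the turn, a rotation vector about the tool's x, y, z in rad, then the opening in per cent of the stroke, from 0 (shut) to 100 (fully open). A call has 1 to 20 rows; each row is the pose to reach, as a shift and turn from the pose measured when the call began, along the tool's axes at that moment; what a row does not reach only later rows make up. A row lasts 1/10 s, in which the tool goes at most 50 mm and 8.59 degrees, less where a joint would pass 70% of its speed; a pose out of reach is approached as far as the arm can. A call with a gripper value outside its range is refused whole. The fingers move at their own pace and stop on an object; "force" is the grip in N (left out, the last holds). Time passes only in rows, so rows that repeat a pose let the fingers close. It gives the time, the measured TCP pose, the force and the opening at its end, in the units of the state.
- monitor.read_state(): the state, without advancing time (a new reading comes with each control period).
- imaging.read_camera(name): name is "scene" or "top"; returns the picture (400x640x3 uint8, blue, green, red); there is no depth.
- imaging.camera_params(name): a dict with "fx", "fy", "cx", "cy" (pixels), "k1" (the pictures are not rectified: a ray, as slopes to the right and down, at radius r is drawn at 1 + k1 r^2 times it, then the intrinsics apply), "T" (4x4, takes a point from camera to world coordinates). Camera axes: x right, y down, z forward; pixel columns grow to the right and rows downward; lengths in m; the calibration is good to about 2 mm. A picture is of the moment at which its call begins. camera_params takes no time and is no camera call.
- finish_job(): hands the job in, once; it reports no verdict.
The state is a dict: "time": time; "q": joint angles; "joint_vel": joint speeds; "joint_torque": joint torques, N m; "tool_pos": TCP position; "tcp_rot": TCP orientation; "wrist_force": force on the tool from outside, world axes, zero at the start; "torque": the same for the moment, N m; "width": opening from 0.0 (shut) to 1.0 (fully open).
Only numpy, scipy, OpenCV 4.12 (cv2) and the standard library are available. Lean on these libraries where they do the work, as an engineer would, in place of code of your own. Each camera call takes 0.05 s, during which the arm holds its last target. There are 200 camera calls.

## Working session

There is one attempt and no reset: what is moved stays moved. The work goes in short steps, Python scripts to look and compute and a tool call to move; the robot and the scene stay as the last step left them, time stands still between calls to the robot, and variables do not carry over. Pictures are saved under pics/ and viewed, about 12 in all and at most 16, crops included, and the job is handed in when it is done.

Besides the shell and the picture viewer there is one more tool, called after "Request:" as name(argument=value, ...) on one line, values as JSON. jog_arm: Moves the arm, as the interface text tells. Its arguments: {"type":"object","properties":{"rows":{"type":"array","items":{"type":"array","items":{"type":"number"}}},"force":{"type":"number"}},"required":["rows"]}

```bash
mkdir -p pics; ls; python3 - <<'E'
from workcell import monitor, imaging, bot
import cv2
for n in("scene","top"):
    cv2.imwrite(f"pics/{n}0.png",imaging.read_camera(n)); p=imaging.camera_params(n); print(n,p)
print(monitor.read_state(), bot.pinch_z)
E
```

```text
pics
scene {'fx': 410.69656723791275, 'fy': 410.69656723791275, 'cx': 320.581333090126, 'cy': 196.1239000003123, 'k1': 0.008610919564770855, 'T': array([[-0.71375366,  0.49929863, -0.49117878,  1.02636595],
       [ 0.70031095,  0.49777643, -0.51164754,  0.47281545],
       [-0.0109677 , -0.70916818, -0.70495404,  0.73855006],
       [ 0.        ,  0.        ,  0.        ,  1.        ]])}
top {'fx': 500.92371470539683, 'fy': 500.92371470539683, 'cx': 319.53702661050494, 'cy': 196.2501116588638, 'k1': 0.03516979274739722, 'T': array([[-0.01265456, -0.99762358,  0.06772786,  0.4703092 ],
       [-0.99966571,  0.01414953,  0.02163918, -0.01989758],
       [-0.02254607, -0.06743139, -0.99746914,  1.27377719],
       [ 0.        ,  0.        ,  0.        ,  1.        ]])}
{'time': 0.1, 'q': array([-1.29990466e+00,  2.64683538e-01,  1.60527609e+00,  2.84425675e-07,
        1.27369103e+00, -3.69377980e-02]), 'joint_vel': array([ 2.12458534e-03, -3.33564468e-03, -2.44618599e-03,  1.06209657e-03,
       -1.08824380e-05,  5.10759915e-04]), 'joint_torque': array([ 6.35240813e-04, -5.16706932e+01, -3.68590343e+01, -4.30509363e-05,
        6.36334356e-03, -5.57358806e-05]), 'tool_pos': array([ 0.20431188, -0.64262726,  0.23006179]), 'tcp_rot': array([ 2.0561092 ,  0.32115375, -2.05660847]), 'wrist_force': array([0.29337015, 0.78788593, 0.31564303]), 'torque': array([-0.02758181, -0.01690594, -0.01662797]), 'width': 1.0001962721474125} 0.0187
```

View pics/top0.png

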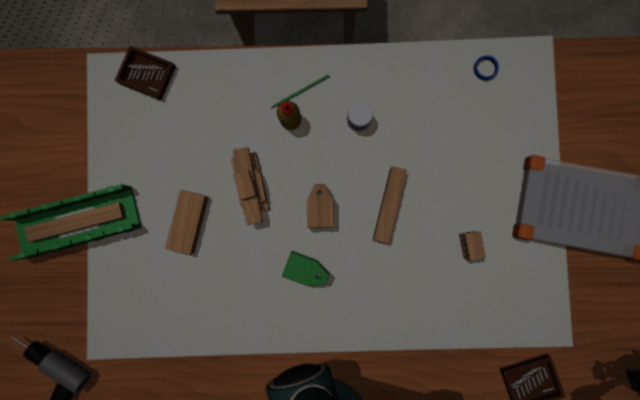

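View pics/scene0.png

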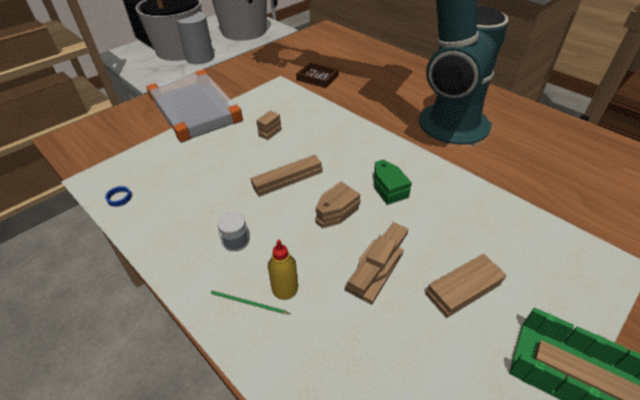

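The top view shows the stack at (250,187), base pile (187,222), brown end pile (320,207), slat pile (390,205) and divider pile (473,246). The green look-alike is at (307,269), so the end_pile is the pine one at (320,207). Next I'll look at enlarged crops.

```bash
python3 - <<'E'
import cv2,numpy as np
t=cv2.imread("pics/top0.png")
def crop(im,x,y,w,h,s,n):
    c=cv2.resize(im[y:y+h,x:x+w],None,fx=s,fy=s,interpolation=cv2.INTER_CUBIC)
    c=np.clip(255*(c/255.)**0.6*1.15,0,255).astype(np.uint8)
    for i in range(0,w,10): cv2.putText(c,str(x+i),(i*s,8),0,.3,(255,255,255),1);cv2.line(c,(i*s,8),(i*s,14),(255,255,255))
    for j in range(0,h,10): cv2.putText(c,str(y+j),(0,j*s+3),0,.3,(0,0,255),1)
    cv2.imwrite(n,c)
crop(t,160,140,130,95+25,6 and 5,"pics/c1.png") 
crop(t,295,160,200,110,4,"pics/c2.png")
s=cv2.imread("pics/scene0.png")
crop(s,335,210,90,100,6,"pics/c3.png")
E
```

```text
(no output)
```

View pics/c1.png

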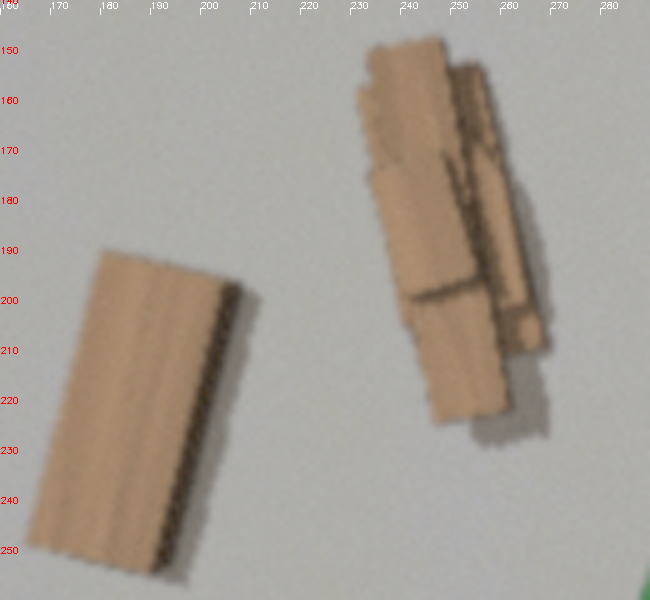

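View pics/c2.png

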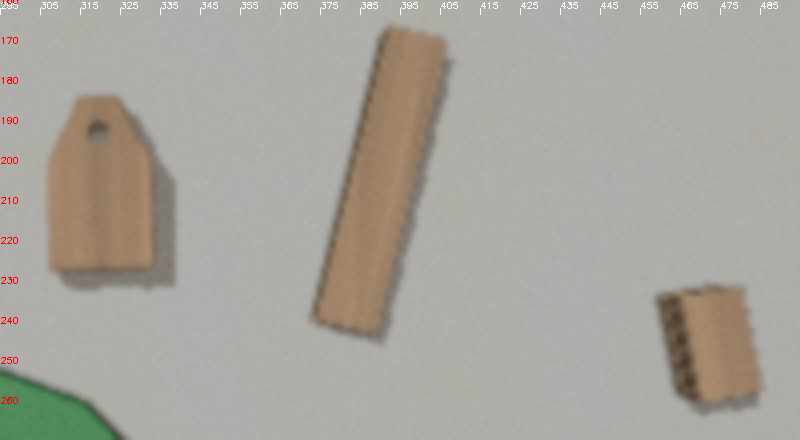

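View pics/c3.png

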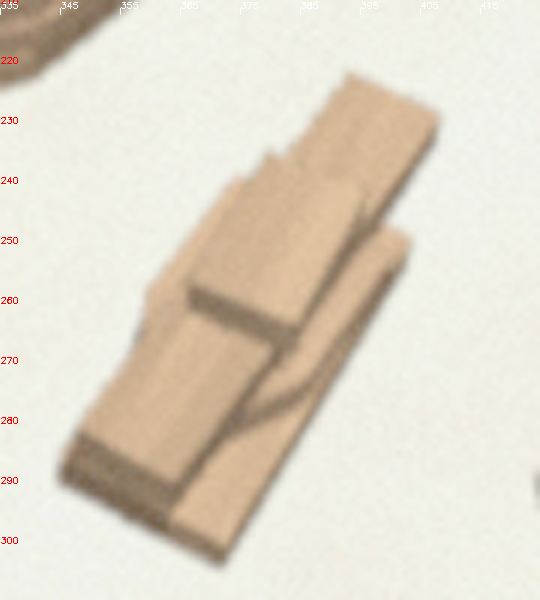

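The top crop shows corners in px:

- **Base pile:** (181,190), (205,195.6), (190,254.6), (165.4,249).
- **Stack divider:** (234,174), (249,170), (256,195), (242,200), with the slat below it.
- **End pile:** the pine pile's hole is at (319.5,193) and its foot at y≈227.
- **Slat pile:** (392,166.5) to (389.5,244.5).
- **Divider pile:** centre about (475.5,246).

The pine pile with a hole at (319,205) is the end_pile, confirmed in the crop. The green one at (307,269) is the look-alike.

```bash
cat > h.py <<'E'
import numpy as np, cv2
from scipy.spatial.transform import Rotation as R
from workcell import monitor, imaging, bot
def world(px,z,cam="top"):
    p=imaging.camera_params(cam); T=p["T"]
    u=(np.atleast_2d(np.array(px,float))-[p["cx"],p["cy"]])/[p["fx"],p["fy"]]; v=u.copy()
    for _ in range(10): v=u/(1+p["k1"]*(v**2).sum(1,keepdims=True))
    d=np.c_[v,np.ones(len(v))]@T[:3,:3].T; o=T[:3,3]
    return (o+d*((z-o[2])/d[:,2:]))[:,:2]
def rect(px,z):
    "corners in order a,b,c,d; a-b and c-d the short sides -> centre, yaw of long side, lengths"
    w=world(px,z); m1=(w[0]+w[1])/2; m2=(w[2]+w[3])/2; d=m1-m2
    l=np.linalg.norm
    return w.mean(0), np.arctan2(d[1],d[0]), l(d), (l(w[0]-w[1])+l(w[2]-w[3]))/2
def go(xyz,long_yaw,show=True):
    "tool shift + turn to put TCP at xyz, jaws across long_yaw"
    s=monitor.read_state(); R0=R.from_rotvec(s["tcp_rot"]); best=None
    for k in (-1,1):
        y=long_yaw+k*np.pi/2; ty=np.array([np.cos(y),np.sin(y),0]); tx=np.array([0,0,-1.])
        R1=R.from_matrix(np.c_[tx,ty,np.cross(tx,ty)])
        rv=(R0.inv()*R1).as_rotvec(); dq1=np.arctan2(xyz[1],xyz[0])-s["q"][0]; 
        q6=[s["q"][5]+sg*(rv[0])+dq1 for sg in(1,-1)]
        print("shift",R0.inv().apply(np.array(xyz)-s["tool_pos"]).round(4),"turn",rv.round(3),"q6 (dq1+turn) ",np.round([s["q"][5]+rv[0]+dq1],2))
def crop(im,x,y,w,h,s,n):
    c=cv2.resize(im[y:y+h,x:x+w],None,fx=s,fy=s,interpolation=cv2.INTER_CUBIC)
    c=np.clip(255*(c/255.)**0.6*1.15,0,255).astype(np.uint8)
    for i in range(0,w,10): cv2.putText(c,str(x+i),(i*s,8),0,.3,(0,0,255),1);cv2.line(c,(i*s,8),(i*s,14),(0,0,255))
    for j in range(0,h,10): cv2.putText(c,str(y+j),(0,j*s+3),0,.3,(0,0,255),1)
    cv2.imwrite(n,c)
E
python3 - <<'E'
from h import *
def p(n,r): print(n,r[0].round(4),round(r[1],3),round(r[2],4),round(r[3],4))
p("basepile",rect([(181,190),(205,195.6),(190,254.6),(165.4,249)],.038))
p("slat",rect([(233.4,150),(248,147.6),(262,222),(247,224.8)],.057))
d=rect([(234,174.4),(249,170.4),(256,195.4),(242,199.6)],.076);p("div",d)
p("endpile",rect([(307,200),(333,198.8),(333.2,226.8),(307.5,227.5)],.057)); print(world([(319.7,184.2),(320.4,227.1),(319.5,192.7)],.057))
p("slatpile",rect([(392,166.5),(406.75,170),(389.5,244.5),(373,240)],.038))
dp=rect([(465.75,233.5),(481,231.75),(485.5,257),(470,260.5)],.057);p("divpile",dp)
s=monitor.read_state(); print(R.from_rotvec(s["tcp_rot"]).as_matrix().round(3))
go([*d[0],.15],d[1])
E
```

```text
basepile [0.4947 0.3395] -0.249 0.1498 0.062
slat [0.5808 0.1821] 0.179 0.1865 0.0367
div [0.5815 0.1846] 0.286 0.0635 0.0362
endpile [0.5115 0.0055] -0.0 0.0674 0.0629
[[0.58237888 0.00572883]
 [0.47793136 0.00535548]
 [0.56159783 0.00647978]]
slatpile [ 0.53  -0.167] -0.261 0.188 0.0394
divpile [ 0.4291 -0.3655] 0.13 0.0628 0.0371
[[-0.001  0.303 -0.953]
 [ 0.002 -0.953 -0.303]
 [-1.    -0.002 -0.   ]]
shift [ 0.0815 -0.6739 -0.6101] turn [ 0.022 -0.     0.002] q6 (dq1+turn)  [1.59]
shift [ 0.0815 -0.6739 -0.6101] turn [-3.12e+00 -3.00e-03 -0.00e+00] q6 (dq1+turn)  [-1.55]
```

Request:
jog_arm(rows=[[0.03,-0.674,-0.61,0.022,0,0.002,100],[0.03,-0.674,-0.61,0.022,0,0.002,100],[0.03,-0.674,-0.61,0.022,0,0.002,100],[0.03,-0.674,-0.61,0.022,0,0.002,100],[0.03,-0.674,-0.61,0.022,0,0.002,100],[0.03,-0.674,-0.61,0.022,0,0.002,100],[0.03,-0.674,-0.61,0.022,0,0.002,100],[0.03,-0.674,-0.61,0.022,0,0.002,100],[0.03,-0.674,-0.61,0.022,0,0.002,100],[0.03,-0.674,-0.61,0.022,0,0.002,100],[0.03,-0.674,-0.61,0.022,0,0.002,100],[0.03,-0.674,-0.61,0.022,0,0.002,100],[0.03,-0.674,-0.61,0.022,0,0.002,100],[0.03,-0.674,-0.61,0.022,0,0.002,100],[0.03,-0.674,-0.61,0.022,0,0.002,100],[0.03,-0.674,-0.61,0.022,0,0.002,100],[0.03,-0.674,-0.61,0.022,0,0.002,100],[0.03,-0.674,-0.61,0.022,0,0.002,100],[0.03,-0.674,-0.61,0.022,0,0.002,100],[0.03,-0.674,-0.61,0.022,0,0.002,100]])

```text
time: 2.1
tool_pos: [0.5813, 0.186, 0.2005]
tcp_rot: [2.065, 0.3, -2.068]
wrist_force: [0.5, -0.6, -0.5]
width: 1.005
```

```bash
python3 - <<'E'
from h import *
go([.5815,.1846,.058],.286); print(monitor.read_state()["q"].round(3))
im=imaging.read_camera("scene"); crop(im,290,130,160,150,4,"pics/s1.png")
E
```

```text
shift [ 1.425e-01  1.400e-03 -1.000e-04] turn [ 0.003  0.002 -0.   ] q6 (dq1+turn)  [1.59]
shift [ 1.425e-01  1.400e-03 -1.000e-04] turn [-3.139e+00  0.000e+00  3.000e-03] q6 (dq1+turn)  [-1.55]
[ 0.269  0.165  1.781 -0.     1.198  1.551]
```

View pics/s1.png

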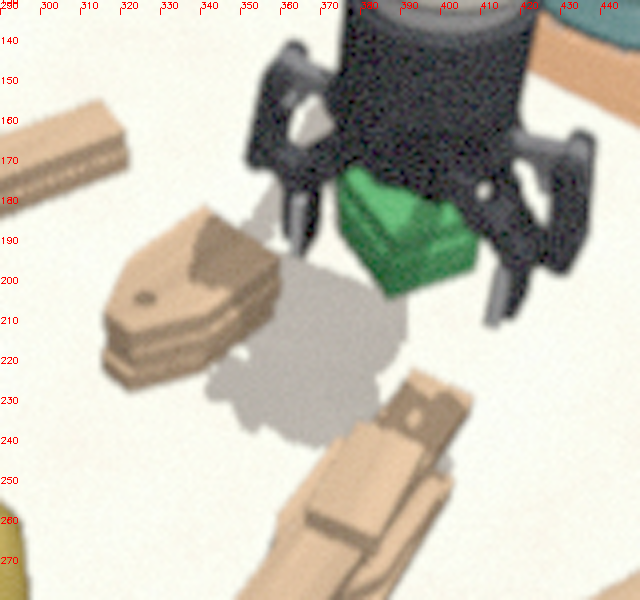

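The picture shows the open gripper over the stack with its jaws across the divider, centred near (365,250). I'll descend and grip.

Request:
jog_arm(rows=[[0.05,0.0014,0,0.003,0.002,0,100],[0.1,0.0014,0,0.003,0.002,0,100],[0.125,0.0014,0,0.003,0.002,0,100],[0.1425,0.0014,0,0.003,0.002,0,100],[0.1425,0.0014,0,0.003,0.002,0,100],[0.1425,0.0014,0,0.003,0.002,0,20],[0.1425,0.0014,0,0.003,0.002,0,20],[0.1425,0.0014,0,0.003,0.002,0,20],[0.1425,0.0014,0,0.003,0.002,0,20],[0.1425,0.0014,0,0.003,0.002,0,20],[0.1425,0.0014,0,0.003,0.002,0,20],[0.1425,0.0014,0,0.003,0.002,0,20],[0.1425,0.0014,0,0.003,0.002,0,20]], force=40)

```text
time: 3.45
tool_pos: [0.5825, 0.1833, 0.0603]
tcp_rot: [2.072, 0.296, -2.065]
wrist_force: [-0.6, -2.6, 6.3]
width: 0.436
```

Request:
jog_arm(rows=[[-0.03,0,0,0,0,0,20],[-0.06,0,0,0,0,0,20],[-0.1,0,0,0,0,0,20],[-0.1,0,0,0,0,0,20]])

```text
time: 3.85
tool_pos: [0.5865, 0.1847, 0.1676]
tcp_rot: [2.085, 0.298, -2.053]
wrist_force: [1.8, -0.9, 1.2]
width: 0.436
```

```bash
python3 - <<'E'
from h import *
im=imaging.read_camera("top"); crop(im,190,120,100,120,5,"pics/t2.png")
s=monitor.read_state();print(s["tool_pos"],s["wrist_force"],s["width"])
go([.4291,-.3655,.15],.130)
E
```

```text
[0.58497127 0.18427139 0.16476288] [-0.29086982 -0.8675893  -0.03161935] 0.4316699707340019
shift [0.0118 0.4838 0.3043] turn [ 0.155 -0.012 -0.   ] q6 (dq1+turn)  [0.74]
shift [0.0118 0.4838 0.3043] turn [-2.987  0.    -0.017] q6 (dq1+turn)  [-2.41]
```

View pics/t2.png

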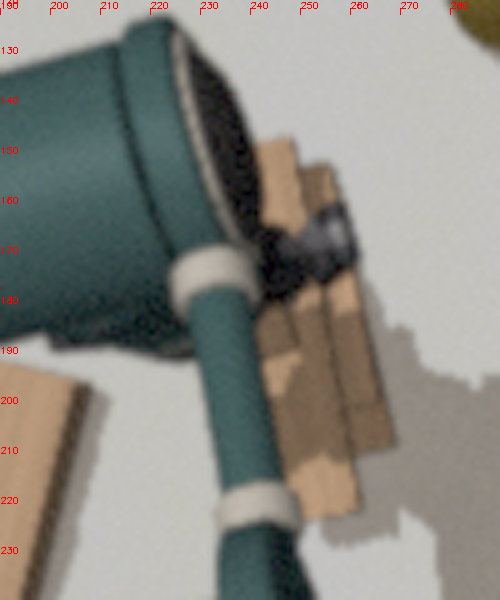

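The slat still lies along the stack at about (245-262,148-223), and the divider is held. Now I'll carry it to the divider pile.

Request:
jog_arm(rows=[[0.0,0.4838,0.3043,0.155,-0.012,0,20],[0.0,0.4838,0.3043,0.155,-0.012,0,20],[0.0,0.4838,0.3043,0.155,-0.012,0,20],[0.0,0.4838,0.3043,0.155,-0.012,0,20],[0.0,0.4838,0.3043,0.155,-0.012,0,20],[0.0,0.4838,0.3043,0.155,-0.012,0,20],[0.0,0.4838,0.3043,0.155,-0.012,0,20],[0.0,0.4838,0.3043,0.155,-0.012,0,20],[0.0,0.4838,0.3043,0.155,-0.012,0,20],[0.0,0.4838,0.3043,0.155,-0.012,0,20],[0.0,0.4838,0.3043,0.155,-0.012,0,20],[0.0,0.4838,0.3043,0.155,-0.012,0,20],[0.0,0.4838,0.3043,0.155,-0.012,0,20],[0.0,0.4838,0.3043,0.155,-0.012,0,20],[0.0,0.4838,0.3043,0.155,-0.012,0,20],[0.0,0.4838,0.3043,0.155,-0.012,0,20],[0.0,0.4838,0.3043,0.155,-0.012,0,20]])

```text
time: 5.6
tool_pos: [0.4293, -0.3644, 0.1618]
tcp_rot: [2.153, 0.142, -2.154]
wrist_force: [0.2, 0.9, -0.0]
width: 0.434
```

```bash
python3 - <<'E'
from h import *
im=imaging.read_camera("scene"); crop(im,200,50,130,120,5,"pics/s2.png")
s=monitor.read_state();print(s["tool_pos"],s["wrist_force"],s["width"],s["q"].round(2))
go([.4291+.001,-.3655-.001,.0615],.130)
E
```

```text
[ 0.42937241 -0.36459134  0.16187206] [-0.545894    0.02395049 -1.22287729] 0.43624074357519055 [-0.75  0.11  1.92 -0.    1.11  0.69]
shift [ 0.1004  0.002  -0.0005] turn [ 0.002  0.    -0.   ] q6 (dq1+turn)  [0.74]
shift [ 0.1004  0.002  -0.0005] turn [-3.14e+00  0.00e+00  1.00e-03] q6 (dq1+turn)  [-2.41]
```

View pics/s2.png

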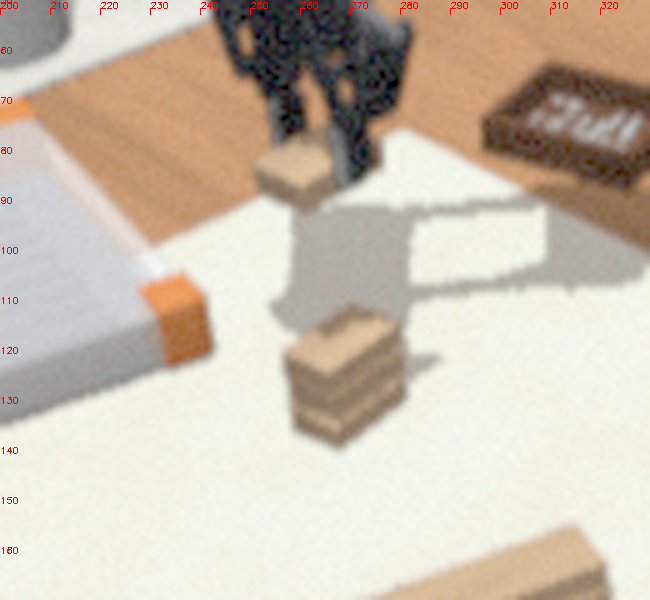

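Divider held level above its pile (pile top at about (268,118)). Lowering now.

Request:
jog_arm(rows=[[0.04,0.002,-0.0005,0.002,0,0,20],[0.075,0.002,-0.0005,0.002,0,0,20],[0.09,0.002,-0.0005,0.002,0,0,20],[0.097,0.002,-0.0005,0.002,0,0,20],[0.1,0.002,-0.0005,0.002,0,0,20],[0.101,0.002,-0.0005,0.002,0,0,20],[0.101,0.002,-0.0005,0.002,0,0,20],[0.101,0.002,-0.0005,0.002,0,0,20]])

```text
time: 6.45
tool_pos: [0.4309, -0.3674, 0.0623]
tcp_rot: [2.155, 0.137, -2.152]
wrist_force: [-0.2, -1.1, 0.0]
width: 0.435
```

Request:
jog_arm(rows=[[0.001,0,0,0,0,0,20],[0.0022,0,0,0,0,0,20],[0.0022,0,0,0,0,0,20],[0.0022,0,0,0,0,0,20],[0.0022,0,0,0,0,0,60],[0.0022,0,0,0,0,0,80],[0.0022,0,0,0,0,0,80],[-0.04,0,0,0,0,0,80],[-0.09,0,0,0,0,0,100],[-0.12,0,0,0,0,0,100],[-0.12,0,0,0,0,0,100],[-0.12,0,0,0,0,0,100]])

```text
time: 7.65
tool_pos: [0.4311, -0.3675, 0.1832]
tcp_rot: [2.156, 0.136, -2.15]
wrist_force: [-0.2, 1.3, -0.8]
width: 1.0
```

```bash
python3 - <<'E'
from h import *
im=imaging.read_camera("top"); crop(im,220,130,60,110,5,"pics/a.png"); crop(im,450,210,60,110,5,"pics/b.png")
a=cv2.imread("pics/a.png");b=cv2.imread("pics/b.png"); cv2.imwrite("pics/t3.png",np.hstack([a,b]))
go([.5808,.1821,.16],.179)
E
```

```text
shift [ 0.0209 -0.5247 -0.2202] turn [-0.049 -0.    -0.001] q6 (dq1+turn)  [1.7]
shift [ 0.0209 -0.5247 -0.2202] turn [ 3.092e+00 -2.000e-03  1.000e-03] q6 (dq1+turn)  [4.84]
```

View pics/t3.png

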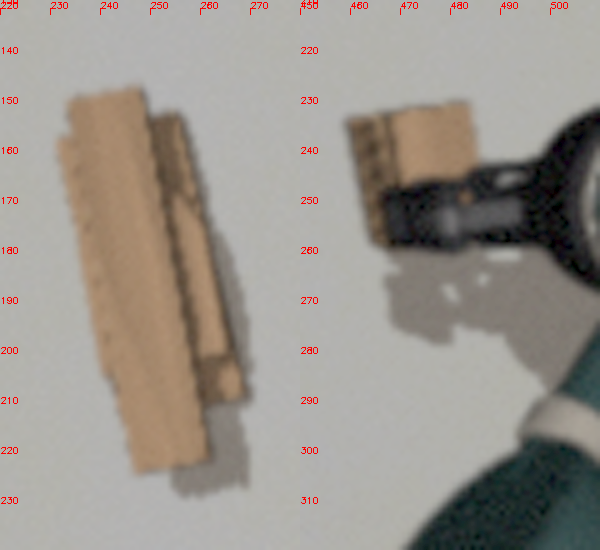

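The divider sits on its pile (left visible part spans (469-484,231)), with the gripper covering the rest. The slat is unmoved, with corners (234,150), (248.6,147.6), (261.6,222) and (247,224.6).

Request:
jog_arm(rows=[[0.0,-0.5247,-0.2202,-0.049,0,0,100],[0.0,-0.5247,-0.2202,-0.049,0,0,100],[0.0,-0.5247,-0.2202,-0.049,0,0,100],[0.0,-0.5247,-0.2202,-0.049,0,0,100],[0.0,-0.5247,-0.2202,-0.049,0,0,100],[0.0,-0.5247,-0.2202,-0.049,0,0,100],[0.0,-0.5247,-0.2202,-0.049,0,0,100],[0.0,-0.5247,-0.2202,-0.049,0,0,100],[0.0,-0.5247,-0.2202,-0.049,0,0,100],[0.0,-0.5247,-0.2202,-0.049,0,0,100],[0.0,-0.5247,-0.2202,-0.049,0,0,100],[0.0,-0.5247,-0.2202,-0.049,0,0,100],[0.0,-0.5247,-0.2202,-0.049,0,0,100],[0.0,-0.5247,-0.2202,-0.049,0,0,100],[0.05,-0.5247,-0.2202,-0.049,0,0,100],[0.08,-0.5247,-0.2202,-0.049,0,0,100],[0.08,-0.5247,-0.2202,-0.049,0,0,100],[0.08,-0.5247,-0.2202,-0.049,0,0,100]])

```text
time: 9.5
tool_pos: [0.5801, 0.1802, 0.1004]
tcp_rot: [2.126, 0.186, -2.13]
wrist_force: [-0.0, 0.5, 0.8]
width: 0.998
```

```bash
python3 - <<'E'
from h import *
go([.5808,.1821,.04],.179)
dp=imaging.read_camera("top"); crop(dp,450,215,60,60,8,"pics/d.png")
E
```

```text
shift [ 0.0604 -0.0019 -0.0011] turn [-0.002  0.002 -0.002] q6 (dq1+turn)  [1.7]
shift [ 0.0604 -0.0019 -0.0011] turn [ 3.139e+00 -3.000e-03 -3.000e-03] q6 (dq1+turn)  [4.84]
```

View pics/d.png

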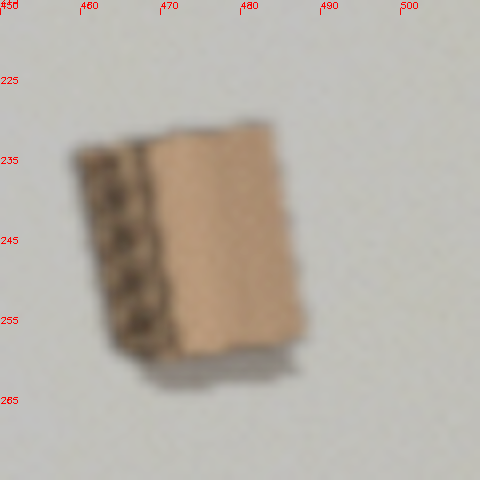

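The divider's top corners are (469.4,232.5), (483.5,230.6), (487.5,257) and (472.3,259.4), which is square on its pile. Next I'll grip the slat.

Request:
jog_arm(rows=[[0.035,-0.0019,-0.0011,-0.002,0.002,-0.002,100],[0.055,-0.0019,-0.0011,-0.002,0.002,-0.002,100],[0.0604,-0.0019,-0.0011,-0.002,0.002,-0.002,100],[0.0604,-0.0019,-0.0011,-0.002,0.002,-0.002,100],[0.0604,-0.0019,-0.0011,-0.002,0.002,-0.002,20],[0.0604,-0.0019,-0.0011,-0.002,0.002,-0.002,20],[0.0604,-0.0019,-0.0011,-0.002,0.002,-0.002,20],[0.0604,-0.0019,-0.0011,-0.002,0.002,-0.002,20],[0.0604,-0.0019,-0.0011,-0.002,0.002,-0.002,20],[0.0604,-0.0019,-0.0011,-0.002,0.002,-0.002,20],[0.0604,-0.0019,-0.0011,-0.002,0.002,-0.002,20],[0.0604,-0.0019,-0.0011,-0.002,0.002,-0.002,20]], force=50)

```text
time: 10.75
tool_pos: [0.5837, 0.1833, 0.0433]
tcp_rot: [2.135, 0.192, -2.122]
wrist_force: [-1.4, -0.5, 6.4]
width: 0.427
```

Request:
jog_arm(rows=[[-0.02,0,0,0,0,0,20],[-0.05,0,0,0,0,0,20],[-0.09,0,0,0,0,0,20],[-0.11,0,0,0,0,0,20],[-0.11,0,0,0,0,0,20],[-0.11,0,0,0,0,0,20]])

```text
time: 11.35
tool_pos: [0.5828, 0.183, 0.1529]
tcp_rot: [2.135, 0.192, -2.122]
wrist_force: [0.7, 0.1, -0.8]
width: 0.433
```

```bash
python3 - <<'E'
from h import *
go([.530,-.167,.15],-.261); print(monitor.read_state()["q"][5])
E
```

```text
shift [0.002  0.335  0.1143] turn [ 0.44  -0.006  0.002] q6 (dq1+turn)  [1.53]
shift [0.002  0.335  0.1143] turn [-2.702 -0.003 -0.008] q6 (dq1+turn)  [-1.62]
1.6550575215170886
```

Request:
jog_arm(rows=[[0,0.337,0.112,0.44,-0.006,0.002,20],[0,0.337,0.112,0.44,-0.006,0.002,20],[0,0.337,0.112,0.44,-0.006,0.002,20],[0,0.337,0.112,0.44,-0.006,0.002,20],[0,0.337,0.112,0.44,-0.006,0.002,20],[0,0.337,0.112,0.44,-0.006,0.002,20],[0,0.337,0.112,0.44,-0.006,0.002,20],[0,0.337,0.112,0.44,-0.006,0.002,20],[0,0.337,0.112,0.44,-0.006,0.002,20],[0,0.337,0.112,0.44,-0.006,0.002,20],[0,0.337,0.112,0.44,-0.006,0.002,20],[0,0.337,0.112,0.44,-0.006,0.002,20],[0.05,0.337,0.112,0.44,-0.006,0.002,20],[0.06,0.337,0.112,0.44,-0.006,0.002,20],[0.06,0.337,0.112,0.44,-0.006,0.002,20]])

```text
time: 12.85
tool_pos: [0.5306, -0.1666, 0.0894]
tcp_rot: [-2.076, 0.27, 2.089]
wrist_force: [-0.1, -0.3, 0.5]
width: 0.429
```

```bash
python3 - <<'E'
from h import *
go([.533,-.168,.0445],-.261); s=monitor.read_state();print(s["tool_pos"],s["width"])
im=imaging.read_camera("scene"); crop(im,210,110,140,120,5,"pics/s3.png")
E
```

```text
shift [ 0.0449  0.0007 -0.0029] turn [0.001 0.006 0.001] q6 (dq1+turn)  [1.53]
shift [ 0.0449  0.0007 -0.0029] turn [-3.14e+00 -1.00e-03  1.00e-02] q6 (dq1+turn)  [-1.62]
[ 0.53063874 -0.16663257  0.08941249] 0.4292920864498798
```

View pics/s3.png

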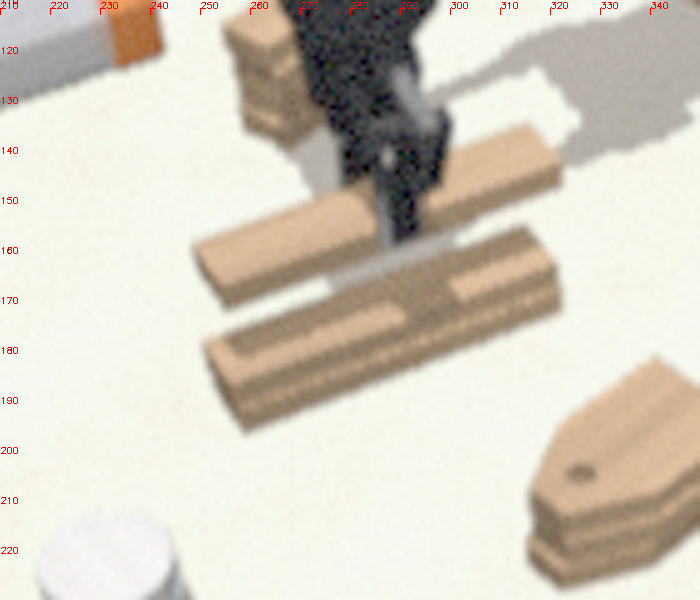

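The slat is held parallel above its pile (pile top from (250,178) to (320,160)). Lowering and releasing.

Request:
jog_arm(rows=[[0.02,0.0007,-0.0025,0.001,0.004,0.001,20],[0.035,0.0007,-0.0025,0.001,0.004,0.001,20],[0.043,0.0007,-0.0025,0.001,0.004,0.001,20],[0.0455,0.0007,-0.0025,0.001,0.004,0.001,20],[0.0465,0.0007,-0.0025,0.001,0.004,0.001,20],[0.0465,0.0007,-0.0025,0.001,0.004,0.001,20],[0.0465,0.0007,-0.0025,0.001,0.004,0.001,20]])

```text
time: 13.6
tool_pos: [0.535, -0.169, 0.0456]
tcp_rot: [-2.085, 0.274, 2.08]
wrist_force: [0.9, 0.3, -1.7]
width: 0.429
```

Request:
jog_arm(rows=[[0.0015,0,0.0015,0,0,0,20],[0.0025,0,0.0015,0,0,0,20],[0.0025,0,0.0015,0,0,0,20],[0.0025,0,0.0015,0,0,0,20],[0.0025,0,0.0015,0,0,0,60],[0.0025,0,0.0015,0,0,0,80],[0.0025,0,0.0015,0,0,0,80],[-0.04,0,0.0015,0,0,0,80],[-0.09,0,0.0015,0,0,0,100],[-0.12,0,0.0015,0,0,0,100],[-0.12,0,0.0015,0,0,0,100],[-0.12,-0.1,0.0015,0,0,0,100],[-0.12,-0.1,0.0015,0,0,0,100],[-0.12,-0.1,0.0015,0,0,0,100]])

```text
time: 15.0
tool_pos: [0.5594, -0.0669, 0.1645]
tcp_rot: [-2.086, 0.267, 2.083]
wrist_force: [1.3, -1.4, -0.6]
width: 1.003
```

```bash
python3 - <<'E'
from h import *
im=imaging.read_camera("top"); crop(im,220,130,60,110,5,"pics/a.png"); crop(im,360,155,70,110,5,"pics/b.png")
a=cv2.imread("pics/a.png");b=cv2.imread("pics/b.png"); cv2.imwrite("pics/t4.png",np.hstack([a,b]))
E
```

```text
(no output)
```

View pics/t4.png

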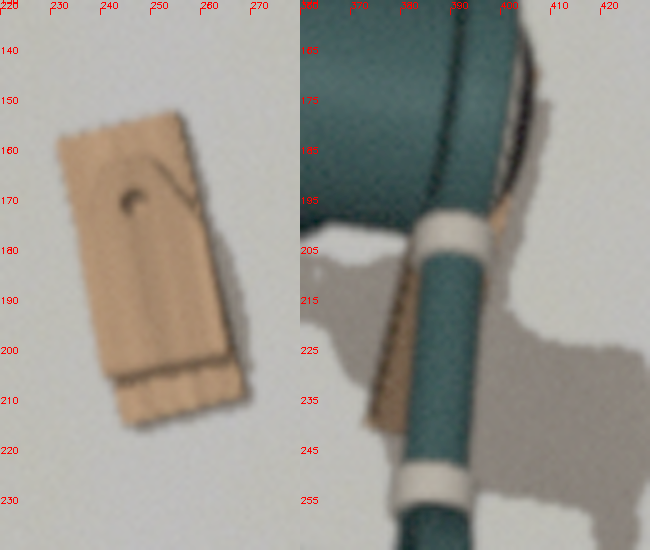

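The end board is on the base board: foot corners (241,205.6) and (266,201), hole (246.4,170.2), narrow end about (246.5,161.3). Base board corners are (231.4,157.4), (255.4,152.4), (269.4,210.4) and (246.6,215.6).

```bash
python3 - <<'E'
from h import *
f,h,n=world([(253.5,203.3),(246.4,170.2),(246.5,161.3)],.038)
print(f,h,n,[np.arctan2(*(q-f)[::-1]) for q in(h,n)],[np.linalg.norm(q-f) for q in(h,n)])
w=world([(241,205.6),(266,201)],.038);d=w[0]-w[1];print("foot normal yaw",np.arctan2(d[1],d[0])-np.pi/2,np.linalg.norm(d))
print(rect([(231.4,157.4),(255.4,152.4),(269.4,210.4),(246.6,215.6)],.019))
E
```

```text
[0.53903898 0.17071557] [0.62175792 0.18809077] [0.64404886 0.18776527] [np.float64(0.20704103638538754), np.float64(0.16095819207451825)] [np.float64(0.08452409012073675), np.float64(0.10638500018572052)]
foot normal yaw 0.16818570631441654 0.06296594884900031
(array([0.58934676, 0.18058167]), np.float64(0.24148357869069043), np.float64(0.15200976807481492), np.float64(0.06038148507068893))
```

```bash
python3 - <<'E'
from h import *
go([.5821,.1791,.09],.18)
E
```

```text
shift [ 0.0741 -0.2462  0.0405] turn [-0.436 -0.001 -0.001] q6 (dq1+turn)  [1.69]
shift [ 0.0741 -0.2462  0.0405] turn [ 2.705e+00 -1.000e-03  1.000e-03] q6 (dq1+turn)  [4.83]
```

Request:
jog_arm(rows=[[0,-0.2462,0.0405,-0.436,0,0,100],[0,-0.2462,0.0405,-0.436,0,0,100],[0,-0.2462,0.0405,-0.436,0,0,100],[0,-0.2462,0.0405,-0.436,0,0,100],[0,-0.2462,0.0405,-0.436,0,0,100],[0,-0.2462,0.0405,-0.436,0,0,100],[0,-0.2462,0.0405,-0.436,0,0,100],[0.05,-0.2462,0.0405,-0.436,0,0,100],[0.0741,-0.2462,0.0405,-0.436,0,0,100],[0.0741,-0.2462,0.0405,-0.436,0,0,100],[0.0741,-0.2462,0.0405,-0.436,0,0,100]])

```text
time: 16.15
tool_pos: [0.5819, 0.1771, 0.0897]
tcp_rot: [2.127, 0.187, -2.129]
wrist_force: [0.5, -0.2, 0.7]
width: 0.997
```

```bash
python3 - <<'E'
from h import *
go([.5815,.1788,.016],.18)
E
```

```text
shift [ 0.0737 -0.0019 -0.    ] turn [-0.003  0.001 -0.002] q6 (dq1+turn)  [1.69]
shift [ 0.0737 -0.0019 -0.    ] turn [ 3.139e+00 -3.000e-03 -2.000e-03] q6 (dq1+turn)  [4.83]
```

Request:
jog_arm(rows=[[0.04,-0.0019,0,-0.003,0,0,100],[0.06,-0.0019,0,-0.003,0,0,100],[0.07,-0.0019,0,-0.003,0,0,100],[0.0737,-0.0019,0,-0.003,0,0,100],[0.0737,-0.0019,0,-0.003,0,0,100],[0.0737,-0.0019,0,-0.003,0,0,50],[0.0737,-0.0019,0,-0.003,0,0,50],[0.0737,-0.0019,0,-0.003,0,0,50],[0.0737,-0.0019,0,-0.003,0,0,50],[0.0737,-0.0019,0,-0.003,0,0,50],[0.0737,-0.0019,0,-0.003,0,0,50],[0.0737,-0.0019,0,-0.003,0,0,50]], force=50)

```text
time: 17.35
tool_pos: [0.5833, 0.1793, 0.0181]
tcp_rot: [2.129, 0.191, -2.123]
wrist_force: [-0.5, -1.2, 6.7]
width: 0.735
```

Request:
jog_arm(rows=[[-0.02,0,0,0,0,0,50],[-0.05,0,0,0,0,0,50],[-0.09,0,0,0,0,0,50],[-0.12,0,0,0,0,0,50],[-0.12,0,0,0,0,0,50],[-0.12,0,0,0,0,0,50]])

```text
time: 17.95
tool_pos: [0.5835, 0.1797, 0.1393]
tcp_rot: [2.132, 0.192, -2.121]
wrist_force: [0.0, -1.2, -1.0]
width: 0.737
```

```bash
python3 - <<'E'
from h import *
go([.521,.0057,.14],0.0); s=monitor.read_state();print(s["tool_pos"],s["width"],s["wrist_force"])
im=imaging.read_camera("scene"); crop(im,300,130,150,150,4,"pics/s4.png")
E
```

```text
shift [-0.0009  0.1599  0.0928] turn [ 0.181 -0.005 -0.001] q6 (dq1+turn)  [1.58]
shift [-0.0009  0.1599  0.0928] turn [-2.961e+00  1.000e-03 -7.000e-03] q6 (dq1+turn)  [-1.56]
[0.58351337 0.17966676 0.13931791] 0.7371566268056174 [ 0.03070777 -1.21140847 -1.03074752]
```

View pics/s4.png

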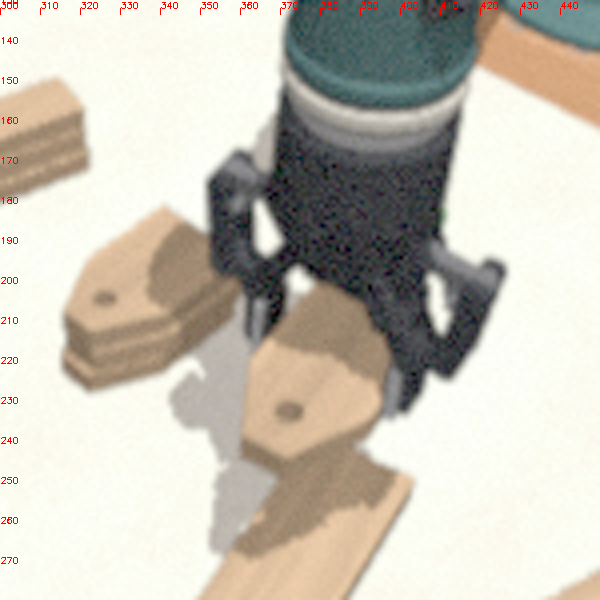

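The end board is held level, hole at (372,233), shoulders pointing the same way as the pile.

Request:
jog_arm(rows=[[0,0.1599,0.0916,0.181,-0.005,0,50],[0,0.1599,0.0916,0.181,-0.005,0,50],[0,0.1599,0.0916,0.181,-0.005,0,50],[0,0.1599,0.0916,0.181,-0.005,0,50],[0,0.1599,0.0916,0.181,-0.005,0,50],[0,0.1599,0.0916,0.181,-0.005,0,50],[0,0.1599,0.0916,0.181,-0.005,0,50],[0,0.1599,0.0916,0.181,-0.005,0,50],[0.04,0.1599,0.0916,0.181,-0.005,0,50],[0.06,0.1599,0.0916,0.181,-0.005,0,50],[0.06,0.1599,0.0916,0.181,-0.005,0,50],[0.06,0.1599,0.0916,0.181,-0.005,0,50]])

```text
time: 19.2
tool_pos: [0.5212, 0.0063, 0.0776]
tcp_rot: [2.216, -0.001, -2.224]
wrist_force: [-0.1, 0.1, -0.2]
width: 0.736
```

```bash
python3 - <<'E'
from h import *
print("hole in hand (scene) vs TCP(.5835,.1797)",world([(372.2,232.7)],.159,"scene"))
im=imaging.read_camera("scene"); print("pile hole, scene px(326,204.7)",world([(326.2,204.5)],.057,"scene"))
go([.5222,.0058,.057],0.0)
E
```

```text
hole in hand (scene) vs TCP(.5835,.1797) [[0.62235491 0.1871183 ]]
pile hole, scene px(326,204.7) [[0.5615342  0.00689035]]
shift [ 0.0216  0.0002 -0.0001] turn [ 0.001  0.002 -0.002] q6 (dq1+turn)  [1.58]
shift [ 0.0216  0.0002 -0.0001] turn [-3.141e+00  3.000e-03  3.000e-03] q6 (dq1+turn)  [-1.56]
```

Request:
jog_arm(rows=[[0.012,0.0002,0,0.001,0.002,-0.002,50],[0.018,0.0002,0,0.001,0.002,-0.002,50],[0.0216,0.0002,0,0.001,0.002,-0.002,50],[0.0225,0.0002,0,0.001,0.002,-0.002,50],[0.0225,0.0002,0,0.001,0.002,-0.002,50],[0.0225,0.0002,0,0.001,0.002,-0.002,50]])

```text
time: 19.85
tool_pos: [0.5223, 0.0058, 0.0562]
tcp_rot: [-2.222, -0.0, 2.22]
wrist_force: [1.3, 0.3, -0.6]
width: 0.736
```

Request:
jog_arm(rows=[[0.001,0,0,0,0,0,50],[0.001,0,0,0,0,0,50],[0.001,0,0,0,0,0,90],[0.001,0,0,0,0,0,100],[0.001,0,0,0,0,0,100],[-0.03,0,0,0,0,0,100],[-0.08,0,0,0,0,0,100],[-0.08,-0.05,-0.06,0,0,0,100],[-0.08,-0.174,-0.066,-0.1,0,0,100],[-0.08,-0.174,-0.066,-0.24,0,0,100],[-0.08,-0.174,-0.066,-0.24,0,0,100],[-0.08,-0.174,-0.066,-0.24,0,0,100],[-0.08,-0.174,-0.066,-0.24,0,0,100],[-0.08,-0.174,-0.066,-0.24,0,0,100]])

```text
time: 21.25
tool_pos: [0.5877, 0.1789, 0.1358]
tcp_rot: [2.094, 0.252, -2.095]
wrist_force: [-0.2, 0.1, -0.1]
width: 0.997
```

```bash
python3 - <<'E'
from h import *
go([.5893,.1806,.002],.235)
im=imaging.read_camera("scene"); crop(im,240,130,200,150,4,"pics/s5.png")
E
```

```text
shift [ 0.1338 -0.0013 -0.002 ] turn [ 0.004  0.    -0.   ] q6 (dq1+turn)  [1.63]
shift [ 0.1338 -0.0013 -0.002 ] turn [-3.137e+00  1.000e-03  1.000e-03] q6 (dq1+turn)  [-1.51]
```

View pics/s5.png

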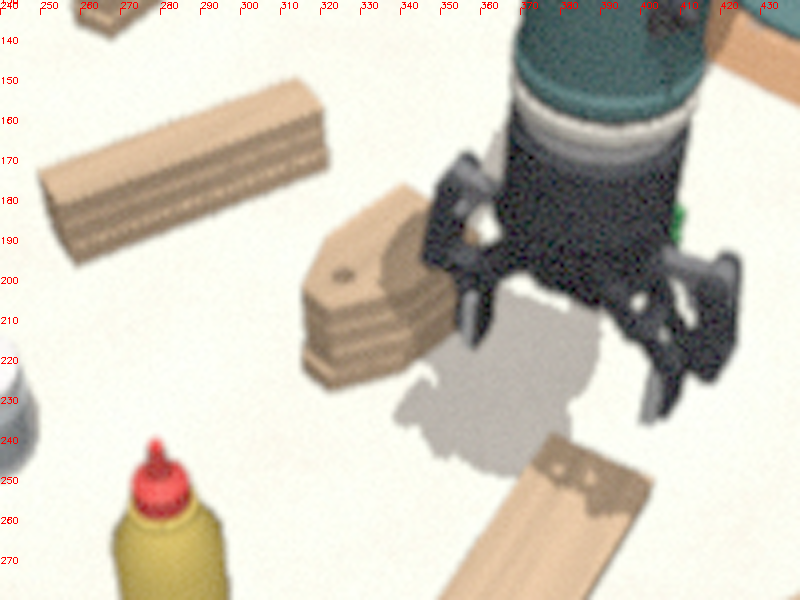

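The slat and end board sit flush on their piles. The base board's near corners are at (378.3,238.3) and (403.3,250.5).

```bash
python3 - <<'E'
from h import *
print(world([(378.3,238.3),(403.3,250.5)],.019,"scene"), world([(246.6,215.6),(269.4,210.4)],.019))
im=imaging.read_camera("scene"); w=imaging.read_camera("scene"); cv2.imwrite("pics/full.png",w)
E
```

```text
[[0.52758519 0.138436  ]
 [0.51541855 0.19901626]] [[0.50941184 0.19111246]
 [0.52168258 0.13369874]]
```

```bash
python3 - <<'E'
from h import *
w=world([(378.3,238.3),(350,280),(403.3,250.5),(386.2,280)],.019,"scene")
for a,b in((0,1),(2,3)):
    d=w[b]-w[a]; print(np.arctan2(d[1],d[0]))
# colour mask of the base board in the scene picture, fit top-face
im=cv2.imread("pics/full.png"); hsv=cv2.cvtColor(im,cv2.COLOR_BGR2HSV)
m=cv2.inRange(hsv,(5,50,60),(22,255,255)); m[:225]=0; m[:, :330]=0; m[:,420:]=0; m[310:]=0
n,l,st,c=cv2.connectedComponentsWithStats(m); k=1+st[1:,4].argmax(); ct,_=cv2.findContours((l==k).astype(np.uint8),0,1)
p=cv2.approxPolyDP(max(ct,key=cv2.contourArea),2,True)[:,0]; print(p.tolist())
print(world(p,.019,"scene").round(4).tolist()); print(world(p,0,"scene").round(4).tolist())
E
```

```text
0.23265917216145438
0.24895417891966443
[[379, 238], [370, 247], [345, 285], [346, 290], [370, 303], [403, 250]]
[[0.5258, 0.139], [0.5595, 0.1414], [0.6699, 0.1693], [0.677, 0.1787], [0.6651, 0.2321], [0.5148, 0.1977]]
[[0.5126, 0.1302], [0.5472, 0.1326], [0.6605, 0.1613], [0.6678, 0.171], [0.6556, 0.2257], [0.5013, 0.1905]]
```

```bash
python3 - <<'E'
from h import *
go([.5915,.1822,-.001],.225)
E
```

```text
shift [ 0.1372 -0.003  -0.0042] turn [ 0.013 -0.    -0.   ] q6 (dq1+turn)  [1.64]
shift [ 0.1372 -0.003  -0.0042] turn [-3.129e+00  0.000e+00 -1.000e-03] q6 (dq1+turn)  [-1.5]
```

Request:
jog_arm(rows=[[0.04,-0.003,-0.0042,0.013,0,0,100],[0.08,-0.003,-0.0042,0.013,0,0,100],[0.11,-0.003,-0.0042,0.013,0,0,100],[0.13,-0.003,-0.0042,0.013,0,0,100],[0.1372,-0.003,-0.0042,0.013,0,0,100],[0.1372,-0.003,-0.0042,0.013,0,0,100],[0.1372,-0.003,-0.0042,0.013,0,0,50],[0.1372,-0.003,-0.0042,0.013,0,0,50],[0.1372,-0.003,-0.0042,0.013,0,0,50],[0.1372,-0.003,-0.0042,0.013,0,0,50],[0.1372,-0.003,-0.0042,0.013,0,0,50],[0.1372,-0.003,-0.0042,0.013,0,0,50],[0.1372,-0.003,-0.0042,0.013,0,0,50]], force=60)

```text
time: 22.7
tool_pos: [0.5935, 0.1826, 0.0014]
tcp_rot: [2.107, 0.238, -2.098]
wrist_force: [-0.3, -1.6, 6.5]
width: 0.733
```

Request:
jog_arm(rows=[[-0.02,0,0,0,0,0,50],[-0.05,0,0,0,0,0,50],[-0.09,0,0,0,0,0,50],[-0.12,0,0,0,0,0,50],[-0.12,0,0,0,0,0,50],[-0.12,0,0,0,0,0,50]])

```text
time: 23.3
tool_pos: [0.5934, 0.1827, 0.1225]
tcp_rot: [2.11, 0.238, -2.096]
wrist_force: [-0.6, 1.1, -0.4]
width: 0.727
```

```bash
python3 - <<'E'
from h import *
go([.4947,.3395,.12],-.249); s=monitor.read_state();print(s["tool_pos"],s["width"],s["wrist_force"],s["q"][5])
im=imaging.read_camera("scene"); crop(im,330,130,190,150,4,"pics/s6.png")
E
```

```text
shift [ 0.0021 -0.1748  0.0612] turn [ 0.474 -0.007  0.002] q6 (dq1+turn)  [2.42]
shift [ 0.0021 -0.1748  0.0612] turn [-2.668e+00 -2.000e-03 -9.000e-03] q6 (dq1+turn)  [-0.72]
[0.59338601 0.18273069 0.12246529] 0.7273780180792014 [-0.56686904  1.12113181 -0.3893351 ] 1.6046077112213282
```

View pics/s6.png

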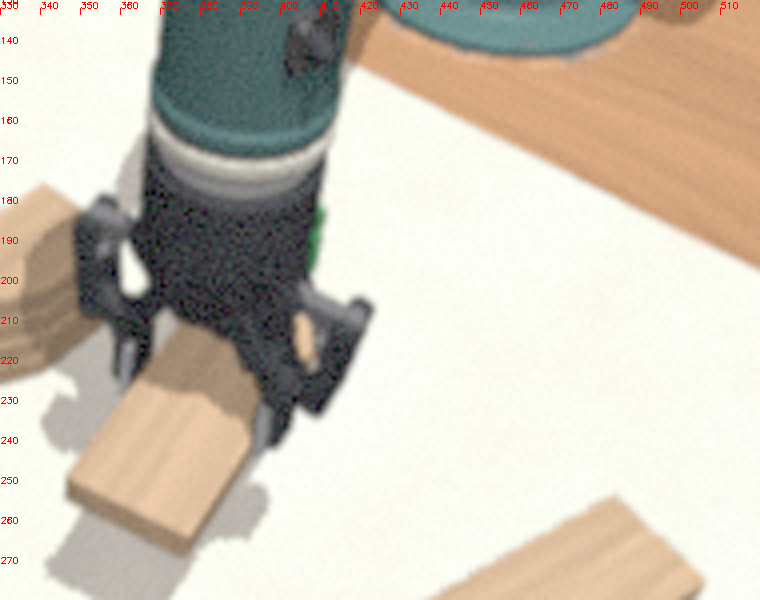

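The base board is held level, with its top far corners at (346.8,249.3) and (377.5,265.8).

```bash
python3 - <<'E'
from h import *
w=world([(346.8,249.3),(377.5,265.8)],.140,"scene"); m=w.mean(0); s=monitor.read_state()
ty=R.from_rotvec(s["tcp_rot"]).as_matrix()[:,1]; ax=np.array([-ty[1],ty[0]]); ax*=np.sign(ax[0]); d=m-s["tool_pos"][:2]
print(w,"far end along/across from TCP",d@ax,d@ty[:2],"yaw",np.arctan2(ax[1],ax[0]))
# scene check of base pile: near corners of the top (483.5,254) and (506,275)
print(world([(483.5,253.5),(506,275)],.038,"scene"), world([(165.4,249),(190,254.6)],.038))
E
```

```text
[[0.67202135 0.170704  ]
 [0.66047187 0.23374163]] far end along/across from TCP 0.07664599899247453 -0.002787521375763734 yaw 0.2250279385354134
[[0.41594607 0.3299466 ]
 [0.43245617 0.38939049]] [[0.42935611 0.38837494]
 [0.41480593 0.3276171 ]]
```

Request:
jog_arm(rows=[[0,-0.1764,0.0616,0.474,-0.007,0.002,50],[0,-0.1764,0.0616,0.474,-0.007,0.002,50],[0,-0.1764,0.0616,0.474,-0.007,0.002,50],[0,-0.1764,0.0616,0.474,-0.007,0.002,50],[0,-0.1764,0.0616,0.474,-0.007,0.002,50],[0,-0.1764,0.0616,0.474,-0.007,0.002,50],[0,-0.1764,0.0616,0.474,-0.007,0.002,50],[0,-0.1764,0.0616,0.474,-0.007,0.002,50],[0.04,-0.1764,0.0616,0.474,-0.007,0.002,50],[0.06,-0.1764,0.0616,0.474,-0.007,0.002,50],[0.06,-0.1764,0.0616,0.474,-0.007,0.002,50],[0.06,-0.1764,0.0616,0.474,-0.007,0.002,50]])

```text
time: 24.55
tool_pos: [0.4934, 0.3397, 0.0604]
tcp_rot: [-2.085, 0.265, 2.093]
wrist_force: [0.6, 0.3, -1.1]
width: 0.729
```

```bash
python3 - <<'E'
from h import *
go([.494,.341,.0398],-.249); print(monitor.read_state()["q"][5])
E
```

```text
shift [ 0.0206 -0.0015 -0.0003] turn [-0.001  0.004 -0.003] q6 (dq1+turn)  [2.42]
shift [ 0.0206 -0.0015 -0.0003] turn [ 3.14  -0.004 -0.006] q6 (dq1+turn)  [5.56]
2.3815961522953666
```

Request:
jog_arm(rows=[[0.012,-0.0015,0,-0.001,0.004,-0.003,50],[0.018,-0.0015,0,-0.001,0.004,-0.003,50],[0.0206,-0.0015,0,-0.001,0.004,-0.003,50],[0.0212,-0.0015,0,-0.001,0.004,-0.003,50],[0.0212,-0.0015,0,-0.001,0.004,-0.003,50],[0.0212,-0.0015,0,-0.001,0.004,-0.003,50]])

```text
time: 25.15
tool_pos: [0.4938, 0.3413, 0.0395]
tcp_rot: [-2.089, 0.261, 2.088]
wrist_force: [-0.0, 0.3, -0.2]
width: 0.736
```

Request:
jog_arm(rows=[[0.0006,0,0,0,0,0,50],[0.0006,0,0,0,0,0,90],[0.0006,0,0,0,0,0,100],[0.0006,0,0,0,0,0,100],[-0.03,0,0,0,0,0,100],[-0.08,0,0,0,0,0,100],[-0.13,0,0,0,0,0,100],[-0.16,0,0,-0.14,0,0,100],[-0.16,0,0,-0.28,0,0,100],[-0.16,0,0,-0.42,0,0,100],[-0.16,-0.05,0.037,-0.6,0,0,100],[-0.16,-0.1,0.073,-0.7,0,0,100],[-0.16,-0.15,0.11,-0.8,0,0,100],[-0.16,-0.2,0.146,-0.8,0,0,100],[-0.16,-0.254,0.183,-0.8,0,0,100],[-0.16,-0.254,0.183,-0.8,0,0,100],[-0.16,-0.254,0.183,-0.8,0,0,100]])

```text
time: 26.85
tool_pos: [0.3761, 0.637, 0.1989]
tcp_rot: [1.909, 0.546, -1.908]
wrist_force: [0.2, -1.0, -0.0]
width: 0.999
```

```bash
python3 - <<'E'
from h import *
im=imaging.read_camera("top"); P=[(150,175,70,90,4),(290,170,60,90,4),(365,155,60,110,3),(450,215,60,70,4)]
o=[]
for i,p in enumerate(P):
    crop(im,*p,"pics/x.png"); c=cv2.imread("pics/x.png"); o.append(cv2.copyMakeBorder(c,0,360-c.shape[0],0,8,0))if c.shape[0]<=360 else o.append(c[:360])
f=np.hstack(o); print(f.shape); cv2.imwrite("pics/final.png",f[:, :])
s=monitor.read_state();print(s["tool_pos"],s["wrist_force"])
E
```

```text
(360, 972, 3)
[0.37626965 0.63670665 0.19876651] [ 0.61969298  1.38576425 -0.2234506 ]
```

```bash
python3 - <<'E'
from h import *
f=cv2.imread("pics/final.png"); print(f.shape)
a=f[:280+80,:536]; b=f[:330,536:]; b=b[:240,:]
# compact 800x600: top row base+end, divider to right, slat below
im=np.zeros((600,800,3),np.uint8); im[:360,:536]=a; im[:280,540:540+240]=f[:280,724:964]
sl=np.rot90(f[:330,536:724]); im[370:370+188,0:330]=sl
cv2.imwrite("pics/final2.png",im)
E
```

```text
(360, 972, 3)
```

View pics/final2.png

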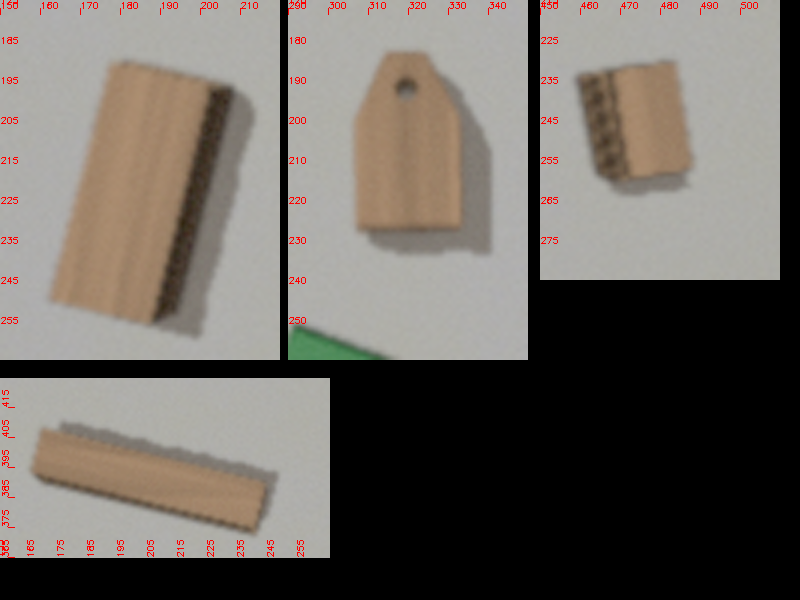

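All four parts sit flush on their piles. I'll do one numeric check, then hand in.

```bash
python3 - <<'E'
from h import *
from workcell import finish_job
print("base",rect([(178,190.5),(203,196.3),(188.7,255.7),(163,250)],.057),"pile .4947 .3395 -.249")
print("end hole",world([(319.2,192)],.076),"pile .5616 .0065")
print("div",rect([(469.4,232.5),(483.8,230.6),(487.5,257),(472.3,259.4)],.076),"pile .4291 -.3655 .130")
# slat rotated crop: px x = 365+(187-(row-370))/3, y = 155+col/3
q=[(40,430),(33,473),(257,532),(267,484)]
px=[(365+(187-(r-370))/3,155+c/3) for c,r in q]; px=[px[1],px[0],px[3],px[2]]
print("slat",rect(px,.057),"pile .530 -.167 -.261")
finish_job()
E
```

```text
base (array([0.49237204, 0.33929063]), np.float64(-0.23657462004080923), np.float64(0.14816195679506636), np.float64(0.06363354175115395)) pile .4947 .3395 -.249
end hole [[0.5618662  0.00676628]] pile .5616 .0065
div (array([ 0.43159698, -0.36639452]), np.float64(0.08651461474113588), np.float64(0.06276360361777755), np.float64(0.034889419299890034)) pile .4291 -.3655 .130
slat (array([ 0.53025911, -0.16587168]), np.float64(-0.26608213675198833), np.float64(0.18825584244609), np.float64(0.03715789967103078)) pile .530 -.167 -.261
the job is handed in; nothing more can be done
```

I took the stack apart from the top and laid each part on the pile of its own kind. The job is handed in, at about 27 s of the 120 s allowed. I left the green look-alike of the end pile alone.

The last check measured each part in the final overhead picture and compared it with its pile's position from the first picture. All four came out inside the limits of 10 mm and 0.12 rad:

| Part | Offset from pile | Turn against pile |
|---|---|---|
| Divider | about 2.7 mm | about 0.04 rad |
| Side slat | about 1.2 mm | under 0.01 rad |
| End board (at the dowel hole) | about 0.4 mm | not measured; looks square, shoulders over shoulders |
| Base board | about 2.4 mm | about 0.01 rad |

- **Base board:** the two cameras disagreed by about 6 mm on where it lay after the end board was lifted, so it had probably shifted a little. I used the newer reading for the grasp.
- **Not measured directly:** I judged height and tilt only from the release heights and the pictures. I did not re-measure whether the piles, glue bottle or jar moved. No contact with them was seen, and the arm was clear of everything at the end.

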